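Push-fit a misting riser into a balcony irrigation manifold

ROBOT

A 6-joint arm with a two-finger parallel gripper is mounted at the origin on the work surface. World frame = base frame: x ahead of the robot, y to its left, z up, the work surface at z = 0. Lengths are in mm, angles in degrees, forces in N, time in s.
With the tool pointing down it reaches from about 350 to 850 mm from the base axis. Payload 8.1 kg.
Tool frame: the origin (TCP) lies between the finger pads; the fingertips stand 17 mm ahead of it and the grasp point (between the pads) lies 2 mm behind it; z points along the fingers, y is the line along which they close (so a half turn about z gives the same grasp; the last joint's range is limited). The gripper opens to 85 mm and grips with 20 to 120 N. Pads are 22 mm wide; open, the fingers measure 114 mm over their backs; the gripper's body (76 mm by 85 mm) begins 54 mm behind the grasp point. The pads swing forward as they close: fully open they stand 13 mm farther back than shut.
Start: joints at [-71.356, 7.471, 85.268, -0, 87.261, -4.893], TCP at [239.626, -550.077, 248.292] pointing down, gripper open.
Joint ranges: [-169.43, 169.43], [-51.17, 129.36], [1.28, 143.12], [-76.62, 256.62], [0, 156.53], [-152.29, 152.29]. Speed limits (degrees/s): [136.94, 136.94, 159.86, 180, 180, 180].

INTERFACE

Orientations are given as [roll, pitch, yaw] about the fixed x, y, z axes, in that order (R = Rz(yaw) Ry(pitch) Rx(roll)).
In Python, from bench import sense, snapshot, hand_in, trace, place_of gives the robot as it stands.
- The arm moves only by the shell command python3 -m handwheel 'ROWS' [FORCE]. ROWS is JSON, a list of rows, each a list of 7 numbers: the opening, from -1 (shut) to 1 (fully open), then the shift along the tool's x, y, z in cm, then the turn, a rotation vector about the tool's x, y, z in rad. A call has 1 to 12 rows; each row shifts and turns the commanded pose from where the row before left it, along the tool's axes as they then stand; what a row does not reach is not made up. A row lasts 1/12 s, in which the tool goes at most 41.7 mm and 7.16 degrees, less where a joint would pass 70% of its speed; a pose out of reach is approached as far as the arm can. A call with a gripper value outside its range is refused whole. The fingers move at their own pace and stop on an object; FORCE is the grip in N (left out, the last holds). Time passes only in rows, so rows that do not move let the fingers close. It gives the time, the measured TCP pose, the force, the opening and the grip force at its end, in the units of the state.
- sense(): the state, without advancing time (a new reading comes with each control period).
- snapshot(name): name is "scene" or "top" or "wrist"; returns a dict with "image" (480x640x3 uint8, red, green, blue), "intrinsics" (3x3 intrinsics, pixels), "k1" (the pictures are not rectified: a ray, as slopes to the right and down, at radius r is drawn at 1 + k1 r^2 times it, then the intrinsics apply), "R" (3x3) and "t" (3): a world point X has camera coordinates R X + t. Camera axes: x right, y down, z forward; pixel columns grow to the right and rows downward; lengths in mm; the calibration is good to about 2 mm. A picture is of the moment at which its call begins. There is no depth.
- hand_in(): hands the job in; it is judged then, once.
Trained networks look in a picture, given as the dict that the camera call returned (one of the last four; its "shot" number tells which), for a name from the list of things; names that differ only in an ending like _2 or _b are one class to them, and where a whole thing is asked for, a point or a joint stands for the part that bears it (a point fixed in the world has none). Each returns a list of dicts, best first, with "conf" (0 to 1); they miss things now and then, are a little off and sometimes report something else, mostly with a low value. They report only what shows in the picture. A call takes as long as a camera call. They do not tell look-alikes from the thing itself.
- trace(picture, query): "pixels" (480x640 bool, what is visible of it).
- place_of(picture, query): "location" ([x, y, z] in mm, in world coordinates, good to about 4 mm: a listed point, or the origin of a listed thing).
The state is a dict: "time": time; "joint_pos": joint angles; "qd": joint speeds; "joint_efforts": joint torques, N m; "tool_pos": TCP position; "tcp_rot": TCP orientation; "ft_force": force on the tool from outside, world axes, zero at the start; "wrist_torque": the same for the moment, N m; "finger_gap": finger opening in mm; "grip_force": force on a finger pad.
Only numpy, scipy, OpenCV 4.12 (cv2) and the standard library are available. Lean on these libraries where they do the work, as an engineer would, in place of code of your own. Each camera call takes 0.05 s, during which the arm holds its last target. There are 200 camera calls.

TASK

Lift the white misting riser with the orange square body out of the lime tray and push it straight down into the open blue-collared port of the black irrigation manifold, through the give of its springy feet, until it is fully home and the catch has locked. Then test the lock: pull the riser up steadily until the blue collar has risen fully with it, hold it there for a second, and let go, leaving the riser locked and upright in the port. Be firm but never push the manifold down onto its stops, and leave the stopper, tumbler, bottle opener and tub where they are.

Things in the scene. Friction and masses are not known exactly. Their poses are not given: they have to be found in the camera images.
- riser_grip (a point): Centre of the orange square body (24 x 24 mm, 40 mm tall) of the loose misting riser (rigid, about 80 g, 125 mm tall), which stands spigot-down in one of the tray's two wells. z up along the riser, x and y square to the flats. A black 22 mm nozzle tops it, ending 35 mm above this point; below the body is a white round spigot, 70 mm long.
- riser_tip (a point): Centre of the riser's lower end, 90 mm below the centre of the orange body; z up along the riser. The spigot is 16 mm in diameter, tapers to 10 mm over its last 8 mm and has a locking groove 10.5 to 20 mm above the end.
- port (a point): Centre of the open port's mouth, level with the top of the blue collar at rest; z up. It rides on the manifold. The mouth is a funnel about 25 mm wide, narrowing over 6 mm to 18 mm; the bore below is 17.6 mm. Pushing in, sprung jaws resist most (about 8 to 14 N) with the spigot's end 30 to 37 mm deep, and snap into its groove at about 40.5 mm. A locked riser let go rests about 40 mm deep.
- port_floor (a point): Centre of the bore's floor, 44 mm below the mouth. A spring valve pushes back on the spigot over the last 7.5 mm (4 N rising to 13 N). The riser is fully home when its end is within 3 mm of the floor; a downward push of about 20 N brings it there.
- manifold (a joint): How far the manifold has sunk on its springy feet, in m: 0 at rest, 0.020 on its stops. It starts to sink at about 2 N and yields about 0.67 mm per N, reaching the stops at about 32 N; it springs back when let go.
- collar (a joint): Rise of the blue collar (34 mm wide, 8 mm tall) above rest, in m: 0 at rest, 0.003 at its upper stop. It is sprung down and rises only when a locked riser is pulled up: it starts at a few N of pull and is fully up at about 10 N.
- bracket: Steel base plate 80 x 160 x 8 mm of the irrigation manifold, fixed to the table; carries the black manifold block (50 x 124 x 46 mm, its top 74 mm above the table), the blue open port at 30 mm to its +y and a second port, closed by a red plug whose top stands 92 mm above the table, at 30 mm to its -y. Origin at the centre of its underside, z up.
- tray: Lime hard silicone tray, 90 x 150 mm, 30 mm thick with a rim to 38 mm, fixed to the table. Two wells, 18 mm wide and 24 mm deep (floor 6 mm above the table), lie 40 mm to its +y and -y. Origin at the centre of its underside.
- stopper_mid (a point): Centre of the loose spare stopper (grey stem, red 24 mm head, 46 mm tall) standing in the tray's other well; bystander.
- tumbler_mid (a point): Centre (half-way up) of a stubby glass tumbler, 76 mm wide, 85 mm tall; bystander.
- opener_mid (a point): Centre of a chrome bottle opener lying flat, 120 x 42 x 6 mm; bystander.
- tub_mid (a point): Centre of a closed white plastic tub, 108 x 148 x 77 mm; bystander.
Things that resemble listed ones, but are neither listed nor needed, are in the scene too. What is shaped like the part that bears riser_grip but purple or turquoise is not meant.

How it is judged (in metres and radians):
On the way, in this order (a step that is already met when the one before it is completed fails the run):
1. the riser's end is pushed fully home in the open port, at least 41 mm deep (z of riser_tip in the frame of port below -0.041 m and horizontal distance between riser_tip and port below 0.004 m), for 0.05 s.
2. the locked riser is pulled up so that the collar rises at least 2 mm with it (value of joint collar above 0.002 m and z of riser_tip in the frame of port below -0.034 m and horizontal distance between riser_tip and port below 0.004 m), for 0.2 s.
At the end, for the whole second after the job is handed in: The riser stands locked in the open port, its end at least 38 mm below the mouth and within 4 mm of the port's axis, within 7 degrees of upright, at rest, with the collar back down (under 1.5 mm) (z of riser_tip in the frame of port below -0.038 m and horizontal distance between riser_tip and port below 0.004 m and angle between riser_grip's own z axis and vertical below 0.12 rad and value of joint collar below 0.0015 m and linear speed of riser below 0.02 m/s); the robot touches nothing.
It fails at once if the manifold is pushed down onto its stops (sunk more than 18 mm) (value of joint manifold above 0.018 m).
It fails at once if more than 60 N of contact force in all between the riser and the manifold (contact force between riser and bracket above 60 N).
It fails at once if the robot presses on the manifold or its bracket with more than 15 N (contact force between any of the fingers, the arm and bracket above 15 N).
It fails at once if stopper, tumbler, bottle opener or tub moved more than 20 mm (distance of any of stopper_mid, tumbler_mid, opener_mid, tub_mid from where it was at the start of the episode above 0.02 m).
It also fails if it takes over 64 s, if anything falls off the work surface, if the arm or the gripper's body presses on something with over 40 N, if the wrist force passes 120 N, or if a joint passes its speed limit or range.

## Working session

There is one attempt and no reset: what is moved stays moved. The work goes in short steps, Python scripts to look and compute and a shell command to move; the robot and the scene stay as the last step left them, time stands still between calls to the robot, and variables do not carry over. Pictures are saved under pics/ and viewed, at most 10 in all, crops included, and the job is handed in when it is done.

```bash
mkdir -p pics; cat > h.py <<'E'
import numpy as np, cv2
from bench import sense, snapshot, trace, place_of
def save(p,name,box=None,s=1):
    im=p["image"][:,:,::-1]
    if box: im=im[box[1]:box[3],box[0]:box[2]]
    cv2.imwrite("pics/"+name,cv2.resize(im,None,fx=s,fy=s,interpolation=cv2.INTER_CUBIC))
def proj(p,X):
    c=np.array(p["R"])@np.array(X,float)+np.array(p["t"]); a=c[:2]/c[2]; a=a*(1+p["k1"]*(a@a)); K=np.array(p["intrinsics"])
    return K[:2,:2]@a+K[:2,2]
def ray(p,uv):
    K=np.array(p["intrinsics"]); d=np.linalg.solve(K[:2,:2],np.array(uv,float)-K[:2,2]); a=d.copy()
    for _ in range(20): a=d/(1+p["k1"]*(a@a))
    R=np.array(p["R"]); return -R.T@np.array(p["t"]), R.T@np.array([a[0],a[1],1])
def atz(p,uv,z):
    o,d=ray(p,uv); return o+d*(z-o[2])/d[2]
E
python3 - <<'E'
from h import *
for n in ("scene","top"):
    p=snapshot(n); save(p,n+".png")
    for q in ("riser_grip","port","bracket","tray","stopper_mid","tumbler_mid","opener_mid","tub_mid"):
        print(n,q,[(np.round(r["location"]).tolist(),round(r["conf"],2),proj(p,r["location"]).round().tolist()) for r in place_of(p,q)[:4]])
print(sense())
E
```

```text
scene riser_grip [([561.0, -324.0, 91.0], 0.89, [189.0, 153.0]), ([402.0, -244.0, 92.0], 0.85, [278.0, 126.0]), ([507.0, -207.0, 96.0], 0.81, [256.0, 161.0]), ([493.0, -298.0, 87.0], 0.76, [226.0, 141.0])]
scene port [([594.0, 246.0, 80.0], 0.95, [467.0, 343.0])]
scene bracket [([597.0, 220.0, 0.0], 0.97, [436.0, 359.0]), ([508.0, -209.0, 95.0], 0.51, [255.0, 162.0])]
scene tray [([512.0, -167.0, -4.0], 0.56, [275.0, 211.0]), ([522.0, -124.0, 30.0], 0.31, [289.0, 212.0])]
scene stopper_mid [([595.0, 247.0, 80.0], 0.74, [467.0, 344.0]), ([525.0, -126.0, 30.0], 0.57, [286.0, 213.0])]
scene tumbler_mid [([753.0, -47.0, 44.0], 0.68, [230.0, 322.0])]
scene opener_mid [([387.0, -8.0, 1.0], 0.81, [382.0, 208.0])]
scene tub_mid [([786.0, 213.0, 39.0], 0.87, [365.0, 455.0])]
top riser_grip [([405.0, -242.0, 87.0], 0.84, [458.0, 337.0]), ([494.0, -296.0, 94.0], 0.8, [490.0, 281.0]), ([564.0, -322.0, 86.0], 0.61, [503.0, 240.0])]
top port [([594.0, 243.0, 86.0], 0.89, [160.0, 218.0])]
top bracket [([597.0, 211.0, 2.0], 0.9, [190.0, 226.0])]
top tray [([516.0, -169.0, 1.0], 0.6, [403.0, 273.0])]
[... 239 characters left out ...]
tub_mid []
{'time': 0.9, 'joint_pos': array([-7.13565214e+01,  7.46949515e+00,  8.52651561e+01, -2.23435789e-03,
        8.72614199e+01, -4.89344922e+00]), 'qd': array([-0.04148162, -0.00124369,  0.01715576, -0.05182212, -0.023529  ,
        0.02420144]), 'joint_efforts': array([-3.44832015e-04, -5.69310451e+01, -5.00870955e+01, -5.55598865e-05,
        1.22473793e-03, -2.10998259e-06]), 'tool_pos': array([ 239.61610687, -550.10300036,  248.33502979]), 'tcp_rot': array([1.79996276e+02, 2.55882185e-03, 2.35370345e+01]), 'ft_force': array([-0.3060613 ,  0.11683097,  0.58025852]), 'wrist_torque': array([ 0.03066894,  0.05815878, -0.056785  ]), 'grip_force': 0.0, 'finger_gap': 85.38047645759143}
```

View pics/scene.png

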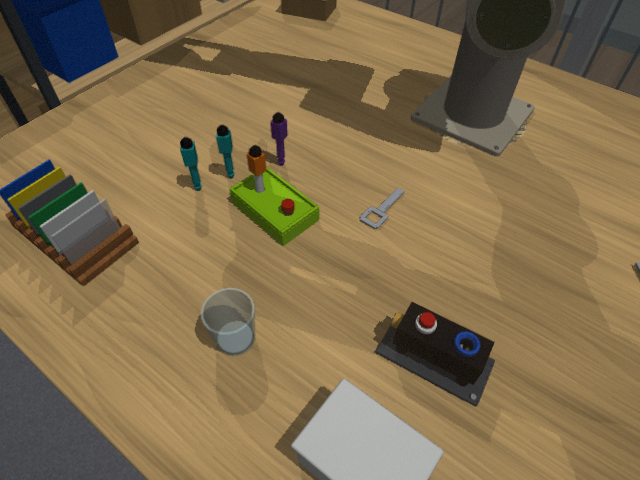

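View pics/top.png

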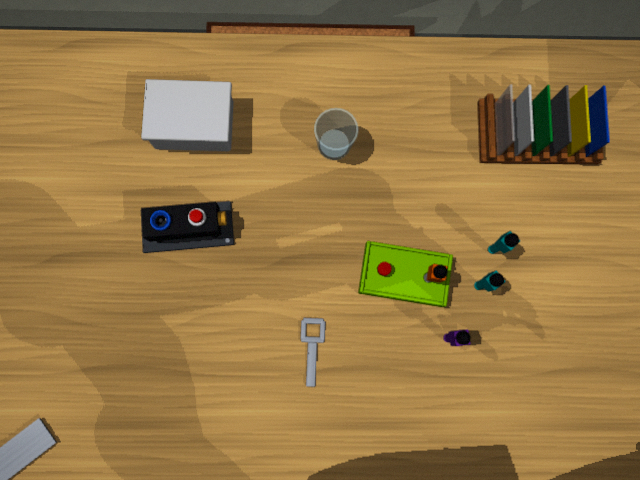

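The scene and top pictures show four look-alikes: turquoise at scene (190,153) and (225,138), purple at (279,126), and orange standing in the lime tray at (257,160), which is top (438,272). The orange one in the tray fits the description. The open blue port is at scene (467,343), top (160,219), and the red plug sits next to it. I'll confirm with one crop.

```bash
python3 - <<'E'
from h import *
p=snapshot("scene"); save(p,"crop1.png",(160,90,340,250),4)
p=snapshot("top")
def mask(n):
    hsv=cv2.cvtColor(p["image"],cv2.COLOR_RGB2HSV)
    return cv2.inRange(hsv,*n)
# tray yaw from lime mask at rim height
m=mask(((30,120,60),(50,255,255)))
c=max(cv2.findContours(m,0,2)[0],key=cv2.contourArea); b=cv2.boxPoints(cv2.minAreaRect(c))
print("tray",[atz(p,x,38)[:2].round(1).tolist() for x in b])
m=mask(((108,150,60),(125,255,255))); m[:200]=0;m[260:]=0
ys,xs=np.nonzero(m); print("collar",atz(p,((xs.min()+xs.max())/2,(ys.min()+ys.max())/2),82)[:2])
m=mask(((0,150,60),(8,255,255)));m[:, 300:]=0;m[:200]=0;m[260:]=0
ys,xs=np.nonzero(m); print("plug",atz(p,(xs.mean(),ys.mean()),92)[:2])
print(proj(p,(508,-207,131)),proj(p,(508,-207,96)))
E
```

```text
tray [[477.9, -84.1], [569.4, -99.4], [545.5, -253.0], [454.5, -235.4]]
collar [592.29495492 244.7330833 ]
plug [598.30251119 184.60009797]
[440.32564173 269.77502333] [435.71151511 272.1727873 ]
```

View pics/crop1.png

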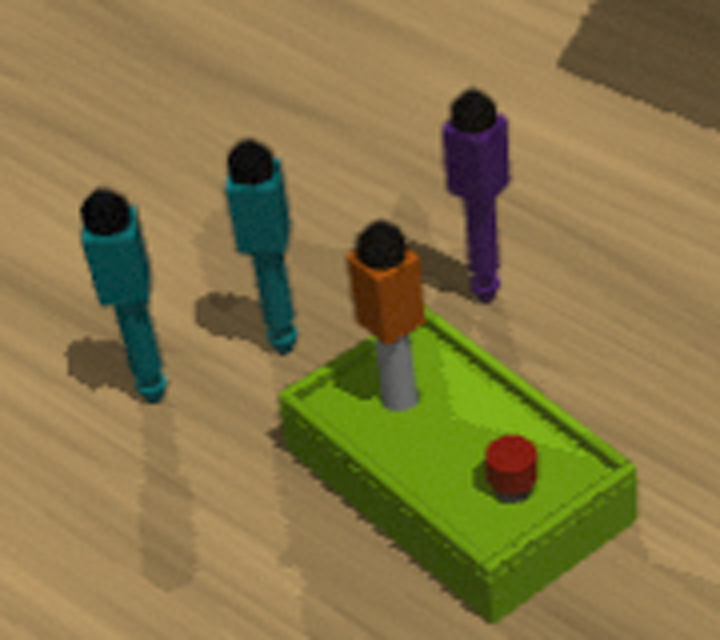

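The crop confirms it: the orange riser with the white spigot stands in the tray well at crop (385,290), the turquoise ones are at (120,265) and (260,210), and the purple one is at (475,155). Next I'll go above it.

```bash
python3 -m handwheel '[[1,3.19,-1.73,0,0,0,0],[1,3.19,-1.73,0,0,0,0],[1,3.19,-1.73,0,0,0,0],[1,3.19,-1.73,0,0,0,0],[1,3.19,-1.73,0,0,0,0],[1,3.19,-1.73,0,0,0,0],[1,3.19,-1.73,0,0,0,0],[1,3.19,-1.73,0,0,0,0],[1,3.19,-1.73,0,0,0,0],[1,3.19,-1.73,0,0,0,0],[1,3.19,-1.73,0,0,0,0],[1,3.19,-1.73,0,0,0,0]]' 40
python3 -m handwheel '[[1,0,0,0,0,0,-0.12],[1,0,0,0,0,0,-0.12],[1,0,0,0,0,0,-0.12],[1,0,0,0,0,0,-0.12],[1,0,0,0,0,0,-0.12],[1,0,0,0,0,0,-0.12],[1,0,0,0,0,0,-0.12],[1,0,0,0,0,0,-0.12],[1,0,0,0,0,0,0],[1,0,0,0,0,0,0]]'
python3 - <<'E'
from h import *
p=snapshot("wrist"); save(p,"w1.png")
print(sense()["tool_pos"],sense()["tcp_rot"])
for q in ("riser_grip","stopper_mid"):
    print(q,[(np.round(r["location"]).tolist(),round(r["conf"],2),proj(p,r["location"]).round().tolist()) for r in place_of(p,q)[:4]])
E
```

```text
time: 2.0
tool_pos: [508.6, -205.3, 248.6]
tcp_rot: [180.0, -0.0, 23.5]
ft_force: [0.0, -1.0, 1.1]
finger_gap: 85.2
grip_force: 0.0
time: 2.83
tool_pos: [507.7, -206.9, 248.3]
tcp_rot: [180.0, 0.0, 78.3]
ft_force: [0.2, -0.7, -0.0]
finger_gap: 85.5
grip_force: 0.0
[ 507.67311066 -206.88652341  248.3123954 ] [1.79998027e+02 1.34678787e-03 7.82893176e+01]
riser_grip [([508.0, -204.0, 98.0], 0.92, [314.0, 226.0]), ([405.0, -243.0, 86.0], 0.82, [216.0, 283.0]), ([558.0, -328.0, 91.0], 0.79, [388.0, 334.0]), ([495.0, -304.0, 86.0], 0.62, [321.0, 321.0])]
stopper_mid [([519.0, -124.0, 29.0], 0.59, [307.0, 130.0])]
```

View pics/w1.png

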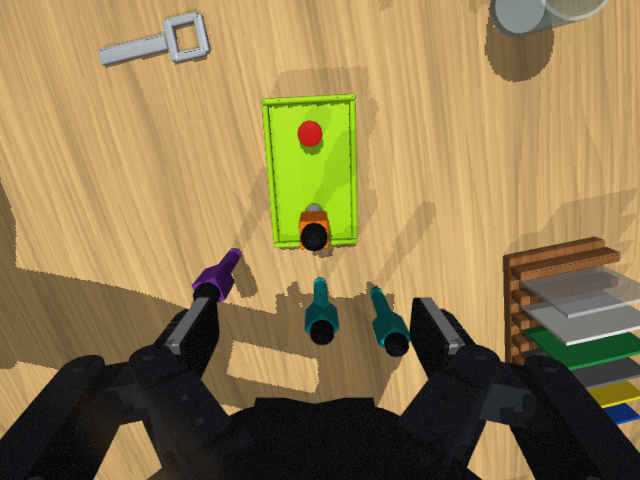

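The wrist picture shows the orange riser at (314,226) and the stopper at (310,133). I'll fit the body's position and yaw.

```bash
cat >> h.py <<'E'
def fitbox(p,x0,zc):
    from scipy.optimize import minimize
    hsv=cv2.cvtColor(p["image"],cv2.COLOR_RGB2HSV); m=cv2.inRange(hsv,(5,140,50),(16,255,255))
    u=proj(p,[*x0,zc]).astype(int); k=np.zeros_like(m); cv2.circle(k,tuple(int(v) for v in u),45,255,-1); m&=k
    S=4; mb=cv2.resize(m,None,fx=S,fy=S,interpolation=cv2.INTER_LINEAR)>127
    th=np.linspace(0,6.28,30)
    def draw(v):
        x,y,a=v; c,s=np.cos(a),np.sin(a)
        P=[proj(p,[x+c*i-s*j,y+s*i+c*j,zc+k]) for i in(-12,12) for j in(-12,12) for k in(-20,20)]
        Q=[proj(p,[x+11*np.cos(t),y+11*np.sin(t),zc+k]) for t in th for k in(20,35)]
        im=np.zeros(mb.shape,np.uint8)
        for pts,col in((P,1),(Q,0)):
            cv2.fillConvexPoly(im,cv2.convexHull(np.array(np.array(pts)*S+S/2-.5,np.float32)).round().astype(int),col)
        return im>0
    best=None
    for a in np.radians(np.arange(-45,45,10)):
        r=minimize(lambda v:1-(draw((v[0],v[1],v[2]/20))&mb).sum()/(draw((v[0],v[1],v[2]/20))|mb).sum(),(x0[0],x0[1],a*20),method="Nelder-Mead",options=dict(initial_simplex=[(x0[0],x0[1],a*20),(x0[0]+4,x0[1],a*20),(x0[0],x0[1]+4,a*20),(x0[0],x0[1],a*20+2)],maxiter=80))
        if best is None or r.fun<best.fun: best=r
    v=best.x; return v[0],v[1],np.degrees(v[2]/20),best.fun
E
python3 - <<'E'
from h import *
p=snapshot("wrist"); print(fitbox(p,(508,-206),96))
p=snapshot("top"); print(fitbox(p,(508,-206),96))
E
```

```text
(np.float64(507.24715373030153), np.float64(-208.0367058161595), np.float64(-9.100402948981978), np.float64(0.27540136970921747))
(np.float64(505.7664011924312), np.float64(-209.207182928215), np.float64(-14.270719351353167), np.float64(0.5076813147552697))
```

```bash
python3 -m handwheel '[[1,-0.07,-0.07,0,0,0,-0.047],[1,0,0,3.0,0,0,0],[1,0,0,3.0,0,0,0],[1,0,0,3.0,0,0,0],[1,0,0,3.0,0,0,0],[1,0,0,2.2,0,0,0],[1,0,0,1.2,0,0,0],[1,0,0,0,0,0,0],[1,0,0,0,0,0,0]]' 60
python3 -m handwheel '[[-1,0,0,0,0,0,0],[-1,0,0,0,0,0,0],[-1,0,0,0,0,0,0],[-1,0,0,0,0,0,0],[-1,0,0,0,0,0,0],[-1,0,0,0,0,0,0],[-1,0,0,0,0,0,0],[-1,0,0,0,0,0,0],[-1,0,0,0,0,0,0],[-1,0,0,0,0,0,0],[-1,0,0,0,0,0,0],[-1,0,0,0,0,0,0]]' 60
```

```text
time: 3.83
tool_pos: [506.8, -207.4, 94.5]
tcp_rot: [-180.0, -0.0, 81.2]
ft_force: [0.3, 0.9, -0.1]
finger_gap: 85.2
grip_force: 0.0
time: 4.83
tool_pos: [507.3, -207.7, 95.2]
tcp_rot: [179.9, 0.0, 81.2]
ft_force: [-1.1, 0.4, 5.9]
finger_gap: 23.6
grip_force: 58.4
```

```bash
python3 -m handwheel '[[-1,0,0,-0.5,0,0,0],[-1,0,0,-1.0,0,0,0],[-1,0,0,-2.0,0,0,0],[-1,0,0,-2.5,0,0,0],[-1,0,0,-2.5,0,0,0],[-1,0,0,-2.5,0,0,0],[-1,0,0,-2,0,0,0],[-1,0,0,-1,0,0,0]]'
python3 -m handwheel '[[-1,2,0.1,0,0,0,0],[-1,3.5,0.1,0,0,0,0],[-1,3.8,0.1,0,0,0,0],[-1,4,0.1,0,0,0,0],[-1,4,0.1,0,0,0,0],[-1,4,0.1,0,0,0,0],[-1,4,0.1,0,0,0,0],[-1,4,0.1,0,0,0,0],[-1,4,0.1,0,0,0,0],[-1,3.5,0.1,0,0,0,0],[-1,2,0.1,0,0,0,0],[-1,0,0,0,0,0,0]]'
python3 - <<'E'
from h import *
p=snapshot("wrist"); save(p,"w2.png"); s=sense(); print(s["tool_pos"],s["tcp_rot"])
for q in ("riser_grip","riser_tip","port"):
    print(q,[(np.round(r["location"],1).tolist(),round(r["conf"],2),proj(p,r["location"]).round().tolist()) for r in place_of(p,q)[:2]])
hsv=cv2.cvtColor(p["image"],cv2.COLOR_RGB2HSV); m=cv2.inRange(hsv,(108,150,60),(125,255,255))
n,l,st,c=cv2.connectedComponentsWithStats(m); 
for i in np.argsort(-st[1:,4])[:3]+1: print(st[i],atz(p,(st[i][0]+st[i][2]/2-.5,st[i][1]+st[i][3]/2-.5),82))
pt=snapshot("top"); save(pt,"t2.png",(100,150,340,330),3)
ps=snapshot("scene")
for n,q in(("top",pt),("scene",ps)):
    for k in ("port","riser_grip","riser_tip"): print(n,k,[np.round(r["location"],1).tolist() for r in place_of(q,k)[:4]])
E
```

```text
time: 5.5
tool_pos: [507.9, -207.9, 238.5]
tcp_rot: [179.7, 0.1, 81.2]
ft_force: [-0.3, -0.4, 0.1]
finger_gap: 23.8
grip_force: 59.8
time: 6.5
tool_pos: [576.3, 178.7, 233.5]
tcp_rot: [-179.9, -0.1, 81.5]
ft_force: [-0.1, 0.2, -0.3]
finger_gap: 23.4
grip_force: 59.8
[576.26304043 176.44949995 233.49499411] [-1.79913015e+02  1.84945084e-02  8.14283818e+01]
riser_grip [([579.5, 179.5, 235.2], 0.59, [320.0, 321.0])]
riser_tip [([577.6, 174.5, 147.4], 0.9, [317.0, 260.0])]
port [([588.0, 248.6, 84.1], 0.84, [315.0, 144.0])]
[ 302  124   42   44 1041] [593.62109542 246.76011366  82.        ]
top port [[592.5, 245.7, 83.3]]
top riser_grip [[496.0, -294.8, 92.4], [562.7, -318.3, 87.5], [404.3, -243.3, 91.1]]
top riser_tip [[494.4, -300.0, -1.3], [561.7, -327.0, -0.7], [401.4, -246.1, -2.9]]
scene port [[593.3, 245.1, 79.9]]
scene riser_grip [[557.7, -326.1, 91.6], [402.4, -241.0, 91.0], [577.3, 175.2, 235.4], [594.9, 247.1, 40.0]]
scene riser_tip [[573.6, 173.8, 143.6], [560.8, -322.8, -0.0], [403.2, -241.8, 1.2], [494.8, -299.7, -4.1]]
```

View pics/w2.png

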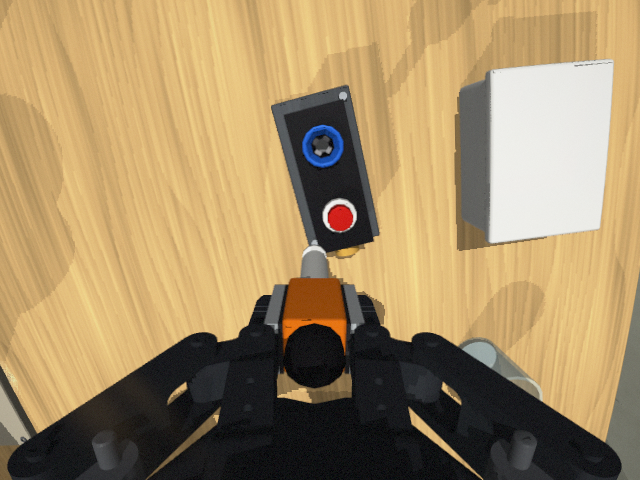

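The wrist picture shows the collar at (323,146), the plug at (340,216), and the riser held straight with its tip at (316,243). I'll move over the port, go lower and check.

```bash
python3 -m handwheel '[[-1,1.5,0.12,0,0,0,0],[-1,2,0.2,0,0,0,0],[-1,2,0.2,0,0,0,0],[-1,1.6,0.1,0,0,0,0],[-1,0,0,1.2,0,0,0],[-1,0,0,1.5,0,0,0],[-1,0,0,1.2,0,0,0],[-1,0,0,0.6,0,0,0],[-1,0,0,0,0,0,0],[-1,0,0,0,0,0,0],[-1,0,0,0,0,0,0],[-1,0,0,0,0,0,0]]'
cat > chk.py <<'E'
from h import *
import sys
s=sense(); print(s["tool_pos"],s["tcp_rot"],s["ft_force"])
p=snapshot("wrist"); save(p,sys.argv[1]+"w.png",(220,60,420,360),2)
q=snapshot("scene"); save(q,sys.argv[1]+"s.png",(390,220,550,420),3)
T=s["tool_pos"]; 
for n,r in(("w",p),("s",q)): print(n,"tip pred",proj(r,T-[0,0,88]),"port",proj(r,(593,245.7,82)))
a=cv2.imread("pics/"+sys.argv[1]+"w.png"); b=cv2.imread("pics/"+sys.argv[1]+"s.png"); h=min(len(a),len(b))
cv2.imwrite("pics/"+sys.argv[1]+".png",np.hstack([a[:h],b[:h]])[:600,:800])
for n,r in(("w",p),("s",q)):
    for k in ("port","riser_tip"): print(n,k,[(np.round(x["location"],1).tolist(),round(x["conf"],2)) for x in place_of(r,k)[:1]])
    m=cv2.inRange(cv2.cvtColor(r["image"],cv2.COLOR_RGB2HSV),(108,150,60),(125,255,255))
    c,l,st,_=cv2.connectedComponentsWithStats(m); i=np.argsort(-st[1:,4])[:3]+1
    print([(st[j].tolist(),atz(r,(st[j][0]+st[j][2]/2-.5,st[j][1]+st[j][3]/2-.5),82).round(1).tolist()) for j in i])
E
python3 chk.py c1
```

```text
time: 8.1
tool_pos: [594.4, 243.5, 190.5]
tcp_rot: [179.9, -0.0, 81.2]
ft_force: [-0.5, 0.2, -0.4]
finger_gap: 23.6
grip_force: 59.8
[594.44462746 243.54557286 190.54764465] [ 1.79903864e+02 -4.82907287e-02  8.12125346e+01] [-0.54289788  0.23189512 -0.37130282]
w tip pred [313.35302918 253.53084969] port [310.9800582  241.83195067]
s tip pred [469.08754449 333.97642538] port [466.94869759 341.21290861]
w port [([590.2, 246.7, 81.8], 0.9)]
w riser_tip [([597.1, 242.5, 102.0], 0.7)]
[([289, 216, 46, 43, 926], [594.0, 249.3, 82.0])]
s port [([592.6, 244.2, 82.3], 0.58)]
s riser_tip [([408.4, -241.0, 5.0], 0.93)]
[([12, 0, 106, 82, 5291], [449.4, -889.2, 82.0]), ([0, 160, 54, 59, 673], [791.6, -491.4, 82.0]), ([455, 332, 25, 24, 248], [596.1, 247.3, 82.0])]
```

View pics/c1.png

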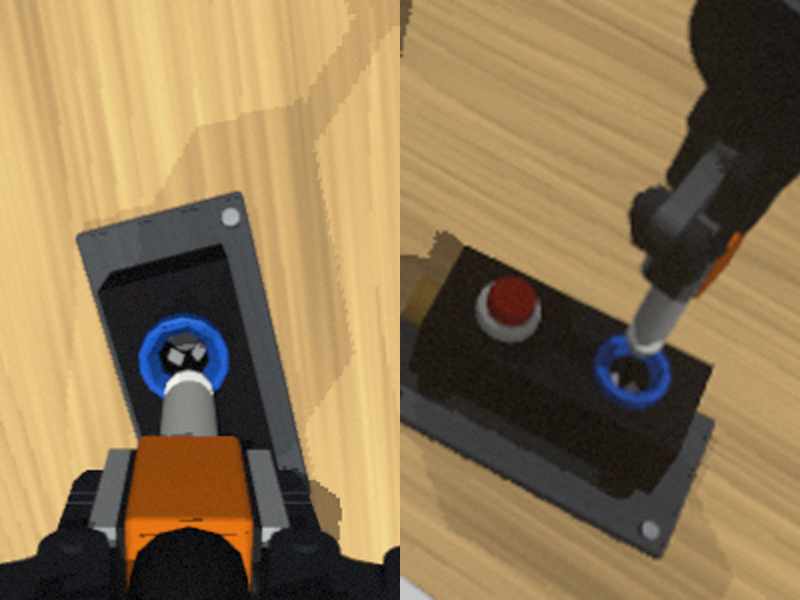

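The left (wrist) half shows the tip at crop (189,375), just short of the collar centre at (184,359). The right (scene) half shows the tip at (648,340), behind the collar at (632,370). The riser is upright.

```bash
python3 - <<'E'
from h import *
p=snapshot("wrist"); q=snapshot("scene")
print("collar w",atz(p,(311.6,239),82)); 
# fit full ring of collar outer ellipse in both views
from scipy.optimize import least_squares
for n,r in(("w",p),("s",q),("t",snapshot("top"))):
    m=cv2.inRange(cv2.cvtColor(r["image"],cv2.COLOR_RGB2HSV),(108,150,60),(125,255,255))
    u=proj(r,(593,246,82)).astype(int); k=np.zeros_like(m); cv2.circle(k,tuple(map(int,u)),32,255,-1); m&=k
    # extent in image columns and top rows vs model of cylinder r=17,z74..82
    ys,xs=np.nonzero(m); th=np.linspace(0,6.28,60)
    f=lambda c:np.array([proj(r,(c[0]+17*np.cos(t),c[1]+17*np.sin(t),z)) for t in th for z in(74,82)])
    def res(c):
        P=f(c); return [P[:,0].min()-xs.min()+.5,P[:,0].max()-xs.max()-.5,P[:,1].min()-ys.min()+.5,P[:,1].max()-ys.max()-.5]
    s=least_squares(res,(593,246),loss="soft_l1",diff_step=1e-3); print(n,s.x,np.round(s.fun,1))
print(proj(q,(595.2,244.3,102.5)),proj(q,(594.4,243.5,102.5)))
E
```

```text
collar w [593.20740069 248.06973838  82.        ]
w [593.87354202 248.03928425] [-0.1  0.1 -1.6  2.1]
s [593.39202759 246.96055595] [-1.   1.  -0.9  0.7]
t [593.06591355 243.08090289] [-1.9  1.9 -0.   0. ]
[469.35066204 334.72043333] [469.06107788 333.95010848]
```

```bash
python3 -m handwheel '[[-1,0.23,-0.14,0,0,0,0],[-1,0,0,0.6,0,0,0],[-1,0,0,0.6,0,0,0],[-1,0,0,0.6,0,0,0],[-1,0,0,0.4,0,0,0],[-1,0,0,0.2,0,0,0],[-1,0,0,0,0,0,0],[-1,0,0,0,0,0,0]]'; python3 -m handwheel '[[-1,0,0,0.2,0,0,0],[-1,0,0,0.2,0,0,0],[-1,0,0,0.2,0,0,0],[-1,0,0,0.2,0,0,0],[-1,0,0,0,0,0,0],[-1,0,0,0,0,0,0]]'
```

```text
time: 9.22
tool_pos: [592.7, 246.0, 165.1]
tcp_rot: [-180.0, 0.0, 81.2]
ft_force: [0.3, -0.9, -0.7]
finger_gap: 23.4
grip_force: 59.8
time: 9.72
tool_pos: [592.6, 246.0, 157.0]
tcp_rot: [-180.0, 0.0, 81.2]
ft_force: [0.9, -1.0, -1.1]
finger_gap: 23.7
grip_force: 59.8
```

```bash
python3 -m handwheel '[[-1,0,0,0.3,0,0,0],[-1,0,0,0.3,0,0,0],[-1,0,0,0.3,0,0,0],[-1,0,0,0.3,0,0,0],[-1,0,0,0.2,0,0,0],[-1,0,0,0,0,0,0],[-1,0,0,0,0,0,0]]' 100; for i in 1 2; do python3 -m handwheel '[[-1,0,0,0.2,0,0,0],[-1,0,0,0.2,0,0,0],[-1,0,0,0,0,0,0],[-1,0,0,0,0,0,0]]'; done
```

```text
time: 10.3
tool_pos: [592.7, 246.0, 143.1]
tcp_rot: [-180.0, 0.0, 81.2]
ft_force: [0.0, -0.3, -0.6]
finger_gap: 22.6
grip_force: 98.4
time: 10.63
tool_pos: [593.1, 246.0, 139.8]
tcp_rot: [180.0, -0.0, 81.2]
ft_force: [-0.7, -1.3, 3.7]
finger_gap: 23.0
grip_force: 98.6
time: 10.97
tool_pos: [593.2, 246.3, 135.9]
tcp_rot: [179.9, -0.0, 81.2]
ft_force: [-1.2, -0.4, 5.8]
finger_gap: 23.3
grip_force: 99.0
```

```bash
for i in 1 2 3; do python3 -m handwheel '[[-1,0,0,0.2,0,0,0],[-1,0,0,0.2,0,0,0],[-1,0,0,0,0,0,0],[-1,0,0,0,0,0,0]]' | egrep 'pos|force:'; done
```

```text
tool_pos: [593.4, 246.4, 132.3]
ft_force: [-0.2, -1.2, 8.1]
grip_force: 99.3
tool_pos: [593.5, 246.4, 128.5]
ft_force: [-0.0, -0.8, 6.7]
grip_force: 99.4
tool_pos: [593.6, 246.4, 124.7]
ft_force: [-0.6, -1.2, 9.0]
grip_force: 99.2
```

```bash
for i in 1 2; do python3 -m handwheel '[[-1,0,0,0.2,0,0,0],[-1,0,0,0.2,0,0,0],[-1,0,0,0,0,0,0],[-1,0,0,0,0,0,0]]' | egrep 'pos|force:'; done
```

```text
tool_pos: [593.6, 246.4, 121.1]
ft_force: [-1.9, -1.7, 11.3]
grip_force: 99.8
tool_pos: [593.7, 246.4, 117.7]
ft_force: [-3.7, -2.2, 16.6]
grip_force: 100.3
```

```bash
python3 -m handwheel '[[-1,0,0,0.2,0,0,0],[-1,0,0,0.15,0,0,0],[-1,0,0,0,0,0,0],[-1,0,0,0,0,0,0]]' | egrep 'pos|force:'
```

```text
tool_pos: [593.8, 246.5, 114.9]
ft_force: [-6.5, -3.3, 20.5]
grip_force: 100.9
```

```bash
python3 -m handwheel '[[-1,-0.03,-0.05,0.1,0,0,0],[-1,0,0,0.1,0,0,0],[-1,0,0,0,0,0,0],[-1,0,0,0,0,0,0],[-1,0,0,0,0,0,0]]' | egrep 'pos|force:'
```

```text
tool_pos: [593.6, 246.5, 113.6]
ft_force: [-4.9, -1.5, 21.8]
grip_force: 101.0
```

```bash
python3 -m handwheel '[[-1,0,0,-0.3,0,0,0],[-1,0,0,-0.3,0,0,0],[-1,0,0,-0.3,0,0,0],[-1,0,0,-0.3,0,0,0],[-1,0,0,-0.2,0,0,0],[-1,0,0,0,0,0,0],[-1,0,0,0,0,0,0]]' | egrep 'pos|force:'; for i in 1 2 ; do python3 -m handwheel '[[-1,0,0,-0.1,0,0,0],[-1,0,0,-0.1,0,0,0],[-1,0,0,0,0,0,0],[-1,0,0,0,0,0,0]]' | egrep 'pos|force:'; done
```

```text
tool_pos: [593.4, 246.3, 125.6]
ft_force: [0.2, -0.8, 9.1]
grip_force: 99.4
tool_pos: [593.4, 246.3, 127.2]
ft_force: [1.8, -0.9, 7.6]
grip_force: 99.2
tool_pos: [593.3, 246.2, 128.7]
ft_force: [3.9, 0.5, 4.0]
grip_force: 98.8
```

```bash
for i in 1 2 3; do python3 -m handwheel '[[-1,0,0,-0.1,0,0,0],[-1,0,0,-0.1,0,0,0],[-1,0,0,0,0,0,0],[-1,0,0,0,0,0,0]]' | egrep 'pos|force:'; done
```

```text
tool_pos: [593.2, 246.1, 130.2]
ft_force: [5.6, 1.1, 3.0]
grip_force: 98.6
tool_pos: [593.0, 246.1, 131.2]
ft_force: [9.0, 2.1, -4.3]
grip_force: 98.0
tool_pos: [592.4, 245.9, 132.3]
ft_force: [8.3, 2.1, -6.0]
grip_force: 98.1
```

```bash
python3 -m handwheel '[[-1,0.02,0.06,-0.1,0,0,0],[-1,0,0,-0.1,0,0,0],[-1,0,0,0,0,0,0],[-1,0,0,0,0,0,0]]' | egrep 'pos|force:'; python3 -m handwheel '[[-1,0,0.03,-0.1,0,0,0],[-1,0,0,-0.1,0,0,0],[-1,0,0,0,0,0,0],[-1,0,0,0,0,0,0]]' | egrep 'pos|force:'
```

```text
tool_pos: [592.4, 245.9, 133.4]
ft_force: [7.7, 2.3, -8.3]
grip_force: 98.2
tool_pos: [592.1, 245.8, 134.2]
ft_force: [8.8, 2.6, -13.8]
grip_force: 99.6
```

```bash
python3 -m handwheel '[[-1,0,0.03,-0.05,0,0,0],[-1,0,0,0,0,0,0],[-1,0,0,0,0,0,0],[-1,0,0,0,0,0,0],[-1,0,0,0,0,0,0],[-1,0,0,0,0,0,0],[-1,0,0,0,0,0,0],[-1,0,0,0,0,0,0],[-1,0,0,0,0,0,0],[-1,0,0,0,0,0,0],[-1,0,0,0,0,0,0],[-1,0,0,0,0,0,0]]' | egrep 'time|pos|force:'; python3 -m handwheel '[[-1,0,0,0,0,0,0],[-1,0,0,0,0,0,0]]'| egrep 'time|pos|force:'
python3 - <<'E'
from h import *
q=snapshot("scene"); save(q,"c2.png",(400,240,540,400),4)
E
```

```text
time: 17.3
tool_pos: [592.2, 245.7, 134.3]
ft_force: [9.0, 2.8, -16.2]
grip_force: 99.2
time: 17.47
tool_pos: [592.2, 245.7, 134.2]
ft_force: [7.9, 3.9, -15.9]
grip_force: 99.2
```

View pics/c2.png

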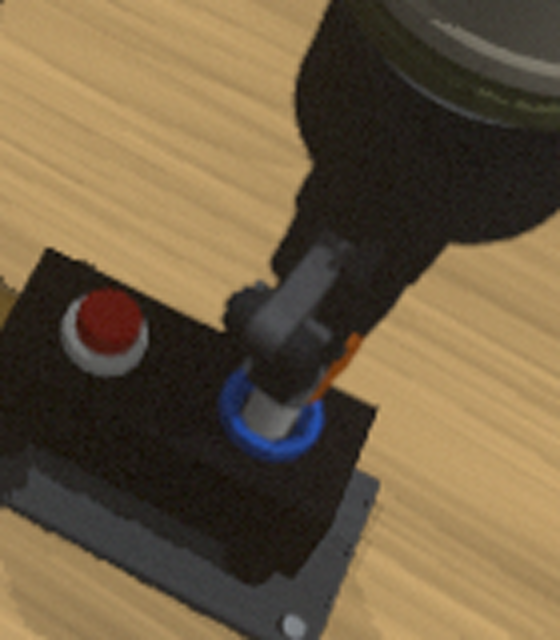

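The collar is up, and the riser is locked and held against 16 N. I'll lower to neutral and release.

```bash
python3 -m handwheel '[[-1,0,0,0.1,0,0,0],[-1,0,0,0.1,0,0,0],[-1,0,0,0.1,0,0,0],[-1,0,0,0.1,0,0,0],[-1,0,0,0.1,0,0,0],[-1,0,0,0,0,0,0],[-1,0,0,0,0,0,0],[-1,0,0,0,0,0,0]]'| egrep 'pos|force:'
```

```text
tool_pos: [592.5, 245.8, 132.4]
ft_force: [-0.5, 1.8, -5.9]
grip_force: 100.5
```

```bash
python3 -m handwheel '[[-1,0,0,0.1,0,0,0],[-1,0,0,0.1,0,0,0],[-1,0,0,0.1,0,0,0],[-1,0,0,0,0,0,0],[-1,0,0,0,0,0,0],[-1,0,0,0,0,0,0]]' 20| egrep 'pos|force:'
```

```text
tool_pos: [592.8, 245.9, 130.7]
ft_force: [-5.0, 1.0, 2.2]
grip_force: 101.5
```

```bash
python3 -m handwheel '[[-1,0,-0.05,0,0,0,0],[-1,0,0,0,0,0,0],[-1,0,0,0,0,0,0]]' 20| egrep 'pos|force:|gap'; python3 -m handwheel '[[-0.3,0,0,0,0,0,0],[-0.2,0,0,0,0,0,0],[0,0,0,0,0,0,0],[0.4,0,0,0,0,0,0],[1,0,0,0,0,0,0],[1,0,0,0,0,0,0],[1,0,0,0,0,0,0],[1,0,0,0,0,0,0],[1,0,0,0,0,0,0],[1,0,0,0,0,0,0]]' | egrep 'pos|force:|gap'
```

```text
tool_pos: [592.7, 245.9, 130.6]
ft_force: [-5.0, -0.2, 2.0]
finger_gap: 23.0
grip_force: 101.6
tool_pos: [593.0, 245.9, 130.3]
ft_force: [-1.5, -0.6, -1.0]
finger_gap: 85.5
grip_force: 0.0
```

Now retract straight up and check.

```bash
python3 -m handwheel '[[1,0,0,-0.5,0,0,0],[1,0,0,-1.5,0,0,0],[1,0,0,-2.5,0,0,0],[1,0,0,-2.5,0,0,0],[1,0,0,-2.5,0,0,0],[1,0,0,-2,0,0,0],[1,0,0,-1,0,0,0],[1,0,0,0,0,0,0],[1,0,0,0,0,0,0],[1,0,0,0,0,0,0],[1,0,0,0,0,0,0],[1,0,0,0,0,0,0]]' | egrep 'time|pos|force:|gap'
python3 - <<'E'
from h import *
w=snapshot("wrist"); q=snapshot("scene"); a=w["image"][60:360,220:420]; b=q["image"][220:370,400:500]
cv2.imwrite("pics/c3.png",np.hstack([cv2.resize(a,(400,600)),cv2.resize(b,(400,600))])[:,:,::-1])
for n,r in(("w",w),("s",q)):
    for k in("riser_grip","port"): print(n,k,[np.round(x["location"],1).tolist() for x in place_of(r,k)[:4]])
print(fitbox(w,(593,246),132))
E
```

```text
time: 20.77
tool_pos: [592.2, 245.7, 253.3]
ft_force: [0.1, -0.3, -0.8]
finger_gap: 85.3
grip_force: 0.0
w riser_grip [[593.3, 245.7, 130.6], [599.2, 215.7, -0.3]]
w port [[590.6, 247.2, 82.8]]
s riser_grip [[400.7, -240.0, 88.4], [495.6, -300.3, 88.5], [592.2, 245.9, 131.4], [557.9, -325.8, 88.6]]
s port [[597.9, 244.5, 81.3]]
(np.float64(592.8482952773635), np.float64(245.81549738895043), np.float64(-9.107452570288665), np.float64(0.20813824806333536))
```

View pics/c3.png

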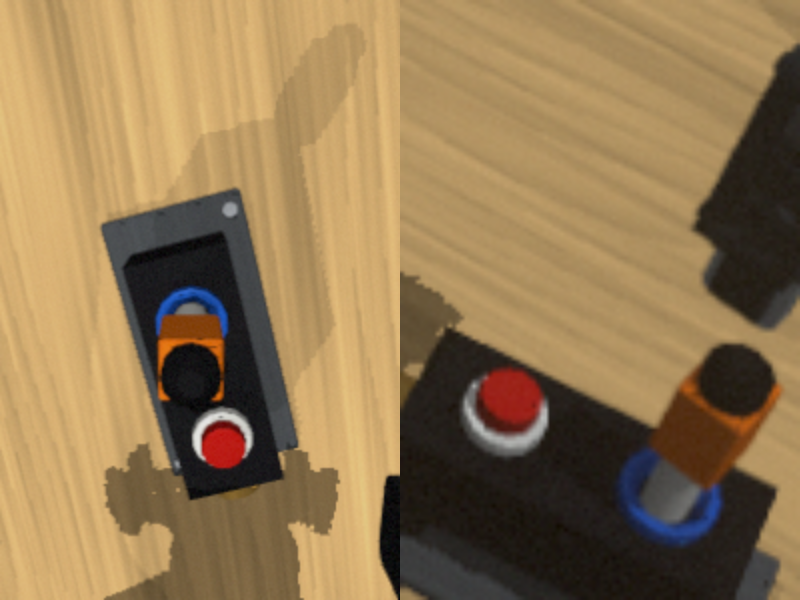

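The crop shows the riser upright in the port, in the wrist half at (190,350) and in the scene half at (715,420). The collar is down and the gripper is clear. The body centre is at z ≈ 131, which puts the end about 40 mm deep.

```bash
python3 -c "from bench import hand_in; print(hand_in())"
```

```text
the job is handed in; nothing more can be done
None
```

The orange riser is locked upright in the blue port after a 22 N push home and a lock test held at 16 N for about a second. The job is handed in, but no verdict came back; the 41 mm depth and 2 mm collar rise are inferred from tool height and force, and I did not re-measure the bystanders at the end.

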